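# Check a ventilator's filter against the light

### The arm

A 6-joint arm with a two-finger parallel gripper is mounted at the origin on the work surface. World frame = base frame: x ahead of the robot, y to its left, z up, the work surface at z = 0. Lengths are in m, angles in rad, forces in N, time in s.
With the tool pointing down it reaches from about 0.4 to 0.925 m from the base axis. Payload 3.4 kg.
Tool frame: the origin (TCP) lies between the finger pads; the fingertips stand ahead of it and the grasp point (between the pads) lies 2 mm behind it (ctrl.tcp_to_tips is the z of the fingertips in the tool frame, in m); z points along the fingers, y is the direction in which the jaws open and shut (so a half turn about z gives the same grasp; the last joint's range is limited). The gripper opens to 85 mm and grips with 20 to 120 N. Pads are 22 mm wide; open, the fingers measure 114 mm over their backs; the gripper's body (76 mm by 85 mm) begins 54 mm behind the grasp point. The pads swing forward as they close: fully open they stand 13 mm farther back than shut.
Start: joints at [-1.28, 0.307, 1.506, -0, 1.328, -0.073], TCP at [0.205, -0.537, 0.248] pointing down, gripper open.
Joint ranges: [-3.12, 3.12], [-1.05, 2.28], [0.14, 2.33], [-1.42, 4.57], [0.1, 2.73], [-2.68, 2.68]. Speed limits (rad/s): [2.57, 2.57, 3.14, 3.14, 3.14, 3.14].

### API

Orientations are given as a unit quaternion [x, y, z, w].
In Python, from cell import ctrl, effector, kin, telemetry, eyes, job gives the robot as it stands. Calls block until the motion is done:
- ctrl.movep(position, orientation): joint-space move of the TCP to a pose.
- ctrl.move_l(position, vel=0.15, rotation=None, threshold=None): straight line of the TCP; rotation=None keeps the orientation; vel is the mean speed in m/s. With threshold (N) it stops when the force on the tool has changed by that much, and returns True; else False.
- ctrl.movej(angles): joint-space move.
- effector.open_gripper() and effector.grab(effort=None): open the fingers fully, or close them until they stop; effort is the grip in N (None keeps the last).
- ctrl.wait(seconds).
- kin.solve_ik(position, orientation): joint angles nearest the present ones, or None.
- telemetry.state(): the state.
- eyes.camera(name): name is "scene" or "side" or "wrist"; returns a dict with "frame" (420x560x3 uint8, blue, green, red), "fx", "fy", "cx", "cy" (pixels), "rvec" (rotation vector, rad) and "tvec" (3), from world to camera coordinates, as OpenCV has them; the wrist camera has in their place "mount" (4x4, takes a point from camera to tool coordinates, whose origin is the TCP and whose axes are the flange's). Camera axes: x right, y down, z forward; pixel columns grow to the right and rows downward; lengths in m; the calibration is good to about 2 mm. A picture is of the moment at which its call begins: read the wrist's pose just before it. There is no depth.
A pose or a line that the arm cannot do raises ctrl.PlanningError and nothing moves.
- job.close_job(): hands the job in, once; it reports no verdict.
The state is a dict: "clock": time; "qpos": joint angles; "joint_velocities": joint speeds; "joint_efforts": joint torques, N m; "tcp_pos": TCP position; "tcp_rot": TCP orientation; "contact_force": force on the tool from outside, world axes, zero at the start; "moment": the same for the moment, N m; "gripper_width": finger opening in m.
Only numpy, scipy, OpenCV 4.12 (cv2) and the standard library are available. Lean on these libraries where they do the work, as an engineer would, in place of code of your own. Each camera call takes 0.05 s, during which the arm holds its last target. There are 200 camera calls.

### The job

Lift the flap on the bench ventilator by its bail handle until it stands right up, then draw the filter plate hidden beneath it straight out by its tab, leaving the flap standing open. Present the filter at the light panel: finish while still holding it, upright and still, in front of the middle of the lit white face, squarely facing it and close to it but not touching it. Do not disturb the bottle, jar, bowl and box standing around.

Things in the scene. Friction and masses are not known exactly. Their poses are not given: they have to be found in the camera images.
- ventilator: Grey bench ventilator, blue side cheeks, fixed; 150 deep (x) x 240 wide (y) x 108 mm high, two knobs (16 mm high) on its -y part. Origin: underside, middle of the front face; x runs front to back, z up. Its top has a well open upward, x 8 to 128, y -15 to 95 mm, floor at z 70, under a flap; the filter stands in a slot in that floor at x 66, y 40 mm.
- flap (a joint): Angle of the flap over the well: 0 shut (level), grows as its front edge rises, 1.57 vertical, stop at 1.8 rad; starts shut or ajar. Stiff hinge along the ventilator's y at the back of the well: the flap stays at any angle (1 to 2 N at the handle moves it). Grey plate 135 (hinge to front edge) x 124 x 6 mm; shut, its top is 114 mm above the bench.
- flap_handle (a point): Middle of the round bar of the flap's steel bail handle: 9 mm thick, 77 mm clear between its arms, parallel to the hinge, 157 mm from it along the flap (22 mm past the front edge) and 28 mm off the flap's mid-plane on the upper side. The bar turns in the fingers: the tool may point down all through the swing. Axes: the flap's (at angle 0 the ventilator's).
- flap_hinge (a point): Middle of the flap's hinge axis, 111 mm above the bench, 135 mm behind the ventilator's front face, at its y +40 mm. Its y axis is the hinge axis.
- filter: White loose filter plate, pleated faces, 10 thick (x) x 66 wide (y) x 60 mm high, plus a tab on its top, 8 thick (x) x 26 wide (y) x 30 mm high; 50 to 100 g. Origin: middle of the underside; x normal to the faces, z up. Starts upright in its slot (2 mm play each side), origin 10 mm above the bench, x along the ventilator's x; only the tab stands above the well's floor.
- filter_tab (a point): Grip point in the filter's tab, 83 mm above the filter's underside (7 mm below the tab's top, 23 mm above the well's floor while the filter is in its slot). Open fingers fit along the ventilator's x to either side of the tab.
- filter_mid (a point): Centre of the filter plate without its tab, 30 mm above its underside; axes as the filter's.
- light_panel: Upright viewing light on a dark foot, fixed to the bench: slab 20 thick (x) x 180 wide (y) x 160 mm high, from 20 to 180 mm above the bench; foot 100 (x) x 160 (y) x 12 mm. Origin: middle of the foot's underside. The lit white face looks along its +x, roughly away from the robot.
- panel_face (a point): Centre of the lit white face, 100 mm above the bench; x points straight out of the face, z up.
- bottle: White plastic bottle, 60 mm across, 150 mm high, bystander. Origin: middle of its underside.
- jar: Glass jar, 56 mm across, 60 mm high, bystander. Origin: middle of its underside.
- bowl: Steel bowl, 120 mm across, 45 mm high, bystander. Origin: middle of its underside.
- swab_box: Pale carton 70 x 110 x 50 mm high, bystander. Origin: middle of its underside.
Not all that is in view belongs to the job. What is shaped like the light_panel but red is not meant.

How it is judged:
On the way, in this order (a step that is already met when the one before it is completed fails the run):
1. the flap stands up, at 1.2 rad or more (value of joint flap above 1.2 rad), for 0.2 s.
2. the filter is drawn right out: its underside is above the ventilator's deck, in the fingers (z of filter in the frame of ventilator above 0.108 m and contact force between filter and the fingers above 0.5 N), for 0.1 s.
At the end, for the whole second after the job is handed in: Fingers hold the filter still (<30 mm/s), touching nothing else; filter_mid 10-100 mm in front of the lit face, within 35 mm sideways and -35 to +45 mm in height of its centre; pleated faces parallel to the lit face and filter upright, each within 0.26 rad; flap still open (over 1.0 rad) (x of filter_mid in the frame of panel_face between 0.01 and 0.1 m and y of filter_mid in the frame of panel_face between -0.035 and 0.035 m and z of filter_mid in the frame of panel_face between -0.035 and 0.045 m and angle between the x axis of filter and the x axis of panel_face, either way round below 0.26 rad and angle between filter's own z axis and vertical below 0.26 rad and height (world z) of filter above 0.03 m and contact force between filter and the fingers above 0.5 N and contact force between filter and light_panel below 0.05 N and contact force between filter and ventilator below 0.05 N and linear speed of filter below 0.03 m/s and value of joint flap above 1 rad); the arm keeps its last pose, push and grip.
It fails at once if the bottle is pushed more than 30 mm or tipped (distance of bottle from where it was at the start of the episode above 0.03 m or angle between bottle's own z axis and vertical above 0.4 rad).
It fails at once if the jar is pushed more than 30 mm or tipped (distance of jar from where it was at the start of the episode above 0.03 m or angle between jar's own z axis and vertical above 0.4 rad).
It fails at once if the bowl is pushed more than 30 mm or tipped (distance of bowl from where it was at the start of the episode above 0.03 m or angle between bowl's own z axis and vertical above 0.4 rad).
It fails at once if the swab box is pushed more than 30 mm or tipped (distance of swab_box from where it was at the start of the episode above 0.03 m or angle between swab_box's own z axis and vertical above 0.4 rad).
It also fails if it takes over 56 s, if anything falls off the work surface, if the arm or the gripper's body presses on something with over 40 N, if the wrist force passes 120 N, or if a joint passes its speed limit or range.

## Working session

There is one attempt and no reset: what is moved stays moved. The work goes in short steps, each a Python script; the robot and the scene stay as the last script left them, time stands still between calls to the robot, and variables do not carry over. Pictures are saved under pics/ and viewed, about 8 in all and at most 12, crops included, and the job is handed in when it is done.

```bash
mkdir -p pics; ls
python3 - <<'E'
from cell import ctrl, effector, kin, telemetry, eyes, job
import cv2
for n in("scene","side"):
    c=eyes.camera(n); cv2.imwrite(f"pics/{n}0.png",c["frame"]); print(n,c["fx"],c["cx"],c["cy"],c["rvec"],c["tvec"])
s=telemetry.state(); print(s["clock"],s["tcp_pos"],s["tcp_rot"],ctrl.tcp_to_tips)
a=cv2.imread("pics/scene0.png");cv2.imwrite("pics/a.png",cv2.resize(a,(800,600),interpolation=cv2.INTER_CUBIC))
a=cv2.imread("pics/side0.png");cv2.imwrite("pics/b.png",cv2.resize(a,(800,600),interpolation=cv2.INTER_CUBIC))
E
```

```text
pics
scene 484.0033825314496 274.20756779526675 214.68360802889595 [ 1.87192333  1.2099678  -0.67240887] [-0.29526343 -0.11532167  1.50974156]
side 440.73487288726034 282.9974688706596 216.16108031758708 [ 0.34295973 -2.73128732  1.23612188] [0.48714154 0.086349   1.13606919]
0.1 [ 0.20441634 -0.53681461  0.24749124] [ 9.83501415e-01  1.80898163e-01 -9.75372803e-05 -9.00955317e-04] 0.017
```

View pics/a.png

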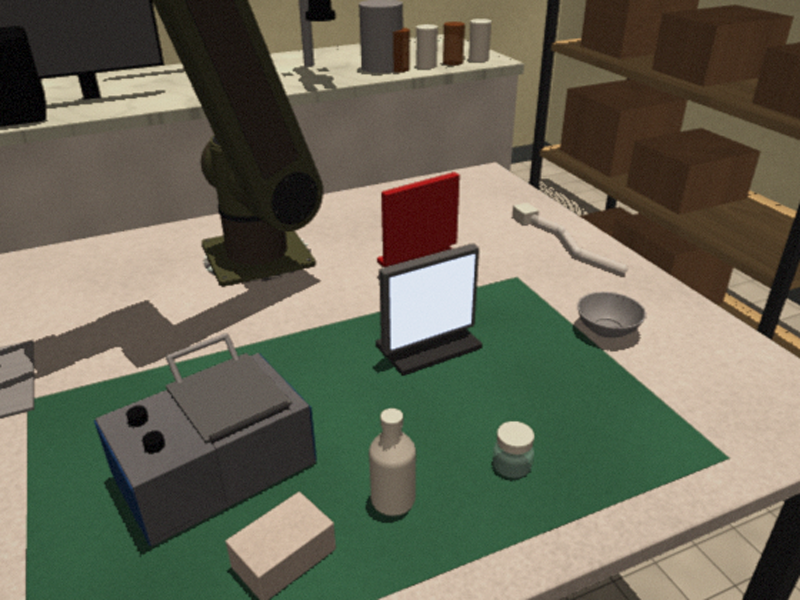

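View pics/b.png

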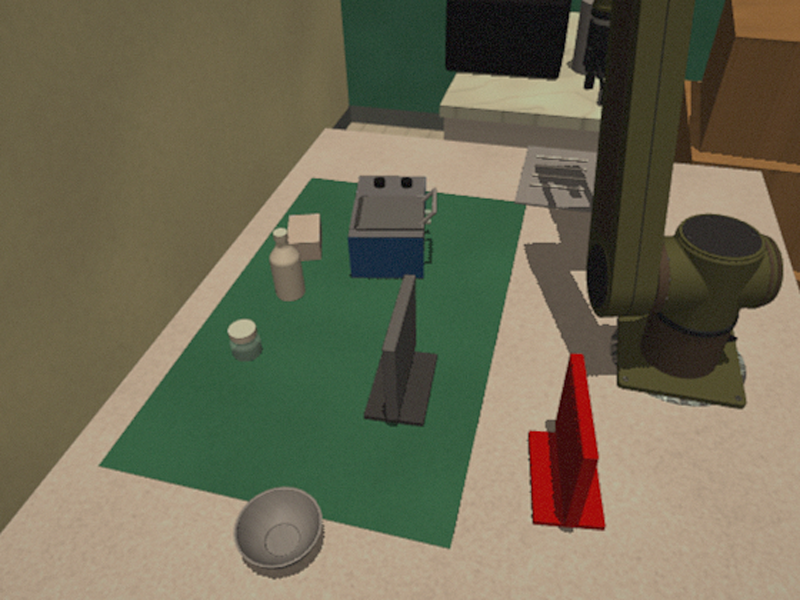

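Scene view (800 px scale): the handle bar runs from (170,360) to (232,338). In the side view it is at (432,205). Things that could be mistaken:
- **Panel:** white-lit panel at scene (430,300) or the red look-alike at (420,220). I choose the lit one.
- **Flap handle:** bail bar at scene (200,348), or the bracket on the ventilator front seen in the side view at (428,248), probably a shadow or rail. I choose the upper bail.

Next I'll take close crops.

Run:
```python
import cv2,numpy as np
a=cv2.imread("pics/scene0.png");b=cv2.imread("pics/side0.png")
c1=cv2.resize(a[225:385,60:230],None,fx=3.5,fy=3.5,interpolation=cv2.INTER_CUBIC)
c2=cv2.resize(b[115:205,235:315],None,fx=6,fy=6,interpolation=cv2.INTER_CUBIC)
c1=cv2.convertScaleAbs(c1,alpha=1.8);c2=cv2.convertScaleAbs(c2,alpha=1.8)
cv2.imwrite("pics/c1.png",c1);cv2.imwrite("pics/c2.png",c2)
```

```text
(no output)
```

View pics/c1.png

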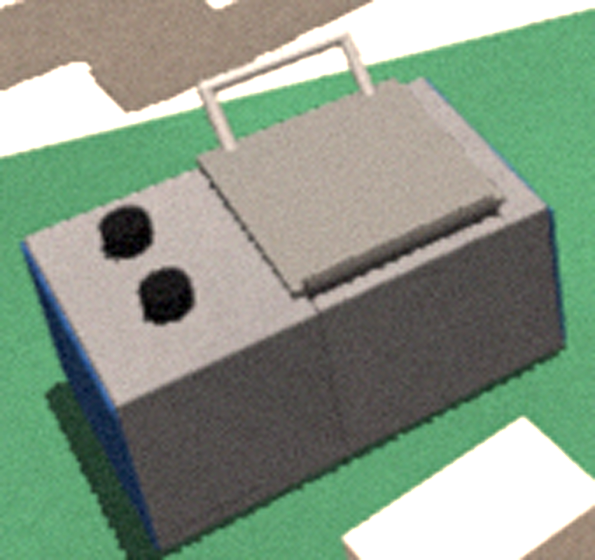

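View pics/c2.png

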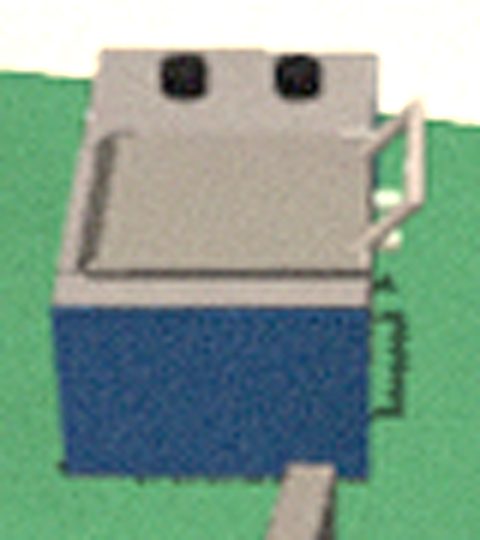

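```bash
cat > fit.py <<'E'
import cv2,numpy as np,json
from scipy.optimize import least_squares
from cell import eyes
cam={n:eyes.camera(n) for n in("scene","side")}
def proj(n,P):
    c=cam[n];K=np.array([[c["fx"],0,c["cx"]],[0,c["fy"],c["cy"]],[0,0,1.]])
    return cv2.projectPoints(np.array(P,float),np.array(c["rvec"]),np.array(c["tvec"]),K,None)[0][:,0]
def W(p,P):
    c,s=np.cos(p[2]),np.sin(p[2]);P=np.array(P,float)
    return np.c_[p[0]+c*P[:,0]-s*P[:,1],p[1]+s*P[:,0]+c*P[:,1],P[:,2]]
def bar(q): # flap angle q
    r,h=.157,.028
    x=.135-r*np.cos(q)+h*np.sin(q); z=.111+r*np.sin(q)+h*np.cos(q)
    return [[x,.04-.043,z],[x,.04+.043,z]]
t=.108
vs=[([0,-.12,t],(24,243)),([.15,-.12,t],(120,405)),([.15,.12,t],(551,208)),([0,.12,t],(428,80)),([.15,-.12,0],(160,553)),([.15,.12,0],(565,347))]
vd=[([0,-.12,t],(377,55)),([.15,-.12,t],(100,50)),([.15,.12,t],(53,307)),([0,.12,t],(370,307)),([.15,.12,0],(65,475)),([0,.12,0],(370,478))]
s1=lambda u:np.array(u)/3.5+[60,225]
s2=lambda u:np.array(u)/6+[235,115]
us=np.array([s1(u) for _,u in vs]);ud=np.array([s2(u) for _,u in vd])
hs=np.array([s1((207,88)),s1((347,40))]);hd=np.array([s2((418,103)),s2((420,200))])
def fv(p):
    return np.r_[proj("scene",W(p,[a for a,_ in vs]))-us,proj("side",W(p,[a for a,_ in vd]))-ud,proj("scene",W(p,bar(p[3])))-hs,proj("side",W(p,bar(p[3])))-hd].ravel()
r=least_squares(fv,[.6,-.4,0,.1],loss="soft_l1");print("vent",r.x.round(4));print(r.fun.reshape(-1,2).round(1).tolist());v=r.x
k=.7
ps=[([1,-.09,.18],(380,272)),([1,.09,.18],(478,248)),([1,.09,.02],(478,335)),([1,-.09,.02],(384,357)),([.05,-.08,.012],(403,366)),([.05,.08,.012],(481,342))]
pd=[([1,.09,.18],(386,347)),([2,.09,.18],(399,347)),([1,-.09,.18],(407,277)),([.05,.08,.0],(365,418)),([-.05,.08,0],(424,424)),([-.05,-.08,.012],(438,353))]
def L(l,e):return [[e+.0 if a[0]==1 else e-.02 if a[0]==2 else a[0],a[1],a[2]] for a,_ in l]
def fp(p):
    return np.r_[proj("scene",W(p,L(ps,p[3])))-k*np.array([u for _,u in ps]),proj("side",W(p,L(pd,p[3])))-k*np.array([u for _,u in pd])].ravel()
r=least_squares(fp,[.5,0,0,.01],loss="soft_l1");print("panel",r.x.round(4));print(r.fun.reshape(-1,2).round(1).tolist());p=r.x
print("bar",W(v,bar(v[3])).round(3).tolist(),"tab",W(v,[[.066,.04,.093]]).round(4),"face",W(p,[[p[3],0,.1]]).round(4))
# bystanders: base-ish pixel -> ground
def ground(n,u,z):
    c=cam[n];R=cv2.Rodrigues(np.array(c["rvec"]))[0];C=-R.T@np.array(c["tvec"])
    d=R.T@np.array([(u[0]*k-c["cx"])/c["fx"],(u[1]*k-c["cy"])/c["fy"],1]);return (C+d*(z-C[2])/d[2]).round(3)
print("bottle",ground("scene",(392,416),.15),"jar",ground("scene",(515,435),.06),"bowl",ground("scene",(611,310),.045),"box",ground("scene",(280,530),.05))
json.dump({"v":v.tolist(),"p":p.tolist()},open("fit.json","w"))
E
python3 fit.py
```

```text
vent [ 0.5223 -0.2291  0.2174  0.0017]
[[-0.3, -2.6], [-0.9, -0.5], [-0.5, -1.6], [-1.3, -2.3], [0.7, -1.0], [-0.4, -1.1], [-1.3, -0.9], [-1.3, -0.2], [-1.6, -1.0], [-1.7, -0.6], [-0.7, 0.8], [-1.7, 0.8], [-0.4, 0.0], [-0.8, -1.4], [-1.5, 1.3], [-2.1, 0.8]]
panel [0.4576 0.1867 0.0826 0.0079]
[[0.3, -0.2], [-1.3, -2.4], [-4.6, -7.8], [-1.0, -2.3], [-2.1, 2.2], [-0.7, -0.7], [-1.7, 1.1], [-1.3, 2.1], [-1.2, -2.9], [-0.5, 0.6], [0.0, 1.8], [-0.3, -0.3]]
bar [[0.501, -0.237, 0.139], [0.483, -0.153, 0.139]] tab [[ 0.5781 -0.1758  0.093 ]] face [[0.4655 0.1873 0.1   ]]
bottle [ 0.753 -0.007  0.15 ] jar [0.767 0.169 0.06 ] bowl [0.556 0.503 0.045] box [ 0.78  -0.167  0.05 ]
```

Ventilator at (0.522,-0.229), yaw 0.217, with the flap about shut. The bar height of 0.139 matches the geometry. The lit face is at (0.466,0.187), yaw 0.083. I'll move above the handle and refine with the wrist camera.

```bash
cat > h.py <<'E'
from cell import ctrl, effector, kin, telemetry, eyes, job
import cv2,numpy as np,json
from scipy.spatial.transform import Rotation as Ro
def down(yaw,flip=0):
    yaw+=flip*np.pi; c,s=np.cos(yaw),np.sin(yaw)
    return Ro.from_matrix(np.array([[-s,c,0],[c,s,0],[0,0,-1]])).as_quat()
def V(v,x,y,z):
    c,s=np.cos(v[2]),np.sin(v[2]); return np.array([v[0]+c*x-s*y,v[1]+s*x+c*y,z])
def st():
    s=telemetry.state();return round(s["clock"],2),np.round(s["tcp_pos"],4),np.round(s["contact_force"],1),round(s["gripper_width"],4)
def shot(name):
    s=telemetry.state();c=eyes.camera("wrist");cv2.imwrite(f"pics/{name}.png",c["frame"])
    T=np.eye(4);T[:3,:3]=Ro.from_quat(s["tcp_rot"]).as_matrix();T[:3,3]=s["tcp_pos"];T=T@np.array(c["mount"])
    json.dump({"T":T.tolist(),"k":[c[k] for k in("fx","fy","cx","cy")]},open(f"pics/{name}.json","w"))
    return c["frame"],T
def wproj(name,P):
    d=json.load(open(f"pics/{name}.json"));T=np.array(d["T"]);fx,fy,cx,cy=d["k"]
    q=(np.atleast_2d(P)-T[:3,3])@T[:3,:3];return np.c_[fx*q[:,0]/q[:,2]+cx,fy*q[:,1]/q[:,2]+cy]
E
cat > s1.py <<'E'
from h import *
v=json.load(open("fit.json"))["v"];p=json.load(open("fit.json"))["p"]
for f in(0,1):
    for P,y in((V(v,-.022,.04,.139),v[2]),(V(v,.163,.04,.27),v[2]),(V(v,.066,.04,.093),v[2]),(V(p,p[3]+.06,0,.165),p[2])):
        q=kin.solve_ik(P.tolist(),down(y,f).tolist());print(f,None if q is None else np.round(q,2))
E
python3 s1.py
python3 - <<'E'
from h import *
print(eyes.camera("wrist")["mount"])
E
```

```text
0 [-0.46  0.35  1.75 -0.    1.04 -0.67]
0 [-0.29  0.46  1.21 -0.    1.48 -0.5 ]
0 [-0.37  0.5   1.63 -0.    1.01 -0.58]
0 [ 0.28  0.36  1.65 -0.    1.13  0.19]
1 [-0.46  0.35  1.75 -0.    1.04  2.47]
1 [-0.29  0.46  1.21 -0.    1.48  2.64]
1 [-0.37  0.5   1.63 -0.    1.01  2.56]
1 None
[[-7.70016102e-04 -9.53763004e-01 -3.00558713e-01  7.71391027e-02]
 [ 9.99999630e-01 -8.50011342e-04  1.35393026e-04  7.23597780e-04]
 [-3.84611175e-04 -3.00558498e-01  9.53763305e-01 -1.25369861e-01]
 [ 0.00000000e+00  0.00000000e+00  0.00000000e+00  1.00000000e+00]]
```

Run:
```python
from h import *
v=json.load(open("fit.json"))["v"]
ctrl.movep(V(v,.03,.02,.30).tolist(),down(v[2]).tolist());print(st())
f,T=shot("w1")
q=[V(v,-.022,.04-.043,.139),V(v,-.022,.04+.043,.139),V(v,0,-.022,.114),V(v,0,.102,.114),V(v,0,.12,.108),V(v,.15,.12,.108),V(v,.15,-.12,.108)]
print(wproj("w1",q).round(0).tolist())
cv2.imwrite("pics/w1b.png",cv2.resize(cv2.convertScaleAbs(f,alpha=1.6),(800,600)))
```

```text
(2.01, array([ 0.5468, -0.204 ,  0.2999]), array([-0.5,  0.3, -0.3]), 0.0854)
[[223.0, 217.0], [217.0, 118.0], [250.0, 227.0], [246.0, 94.0], [246.0, 73.0], [417.0, 72.0], [390.0, 308.0]]
```

View pics/w1b.png

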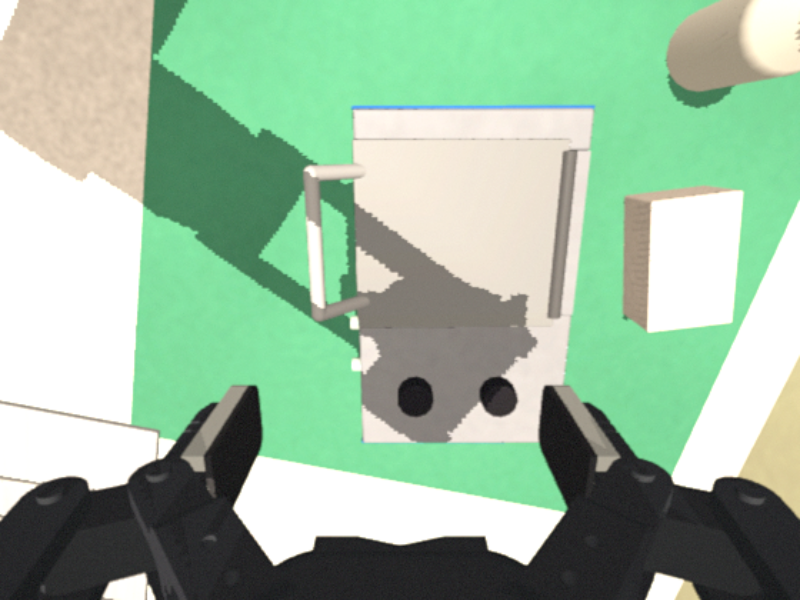

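The wrist view shows the bar ends at (224,218) and (218,122) in 560 px scale, against predicted (223,217) and (217,118). The corners also agree within about 3 px (3 mm). Next I'll grasp the bar and swing the flap.

Run:
```python
from h import *
d=json.load(open("fit.json"));v=d["v"];o=down(v[2]).tolist()
def B(q): return V(v,.135-.157*np.cos(q)+.028*np.sin(q),.038,.111+.157*np.sin(q)+.028*np.cos(q)+.001)
ctrl.movep((B(0)+[0,0,.06]).tolist(),o)
print(ctrl.move_l(B(0).tolist(),vel=.1,threshold=8),st())
effector.grab(40);print(st())
for i,q in enumerate(np.linspace(0,1.62,9)[1:]):
    ctrl.move_l(B(q).tolist(),vel=.12); print(round(q,2),st())
f,T=shot("w2")
cs=eyes.camera("side")["frame"]
a=cv2.resize(cs[80:220,200:360],(686,600),interpolation=cv2.INTER_CUBIC)
cv2.imwrite("pics/s2.png",cv2.convertScaleAbs(a,alpha=1.6))
```

```text
False (3.34, array([ 0.4936, -0.1971,  0.1407]), array([-1.2,  0. , -1. ]), 0.0854)
(4.03, array([ 0.4925, -0.1967,  0.14  ]), array([ 0.2, -0.3,  0.6]), 0.0073)
0.2 (4.45, array([ 0.5012, -0.1948,  0.171 ]), array([0. , 0.1, 0. ]), 0.0072)
0.4 (4.87, array([ 0.5151, -0.1917,  0.199 ]), array([-1.8, -1.4,  0.2]), 0.0073)
0.61 (5.28, array([ 0.5347, -0.1874,  0.2247]), array([-4.4, -1.5,  3.4]), 0.0073)
0.81 (5.7, array([ 0.559 , -0.1821,  0.2459]), array([-7.2, -1.3,  8.2]), 0.0076)
1.01 (6.12, array([ 0.5888, -0.1754,  0.2616]), array([-2.9,  1.1,  8.9]), 0.0072)
1.22 (6.53, array([ 0.6194, -0.1686,  0.2703]), array([-2.1,  0.8,  9.1]), 0.0071)
1.42 (6.95, array([ 0.6512, -0.1616,  0.2722]), array([ 0.1, -0.4,  5.4]), 0.0073)
1.62 (7.37, array([ 0.6817, -0.1549,  0.2675]), array([1. , 1. , 3.7]), 0.0072)
```

View pics/s2.png

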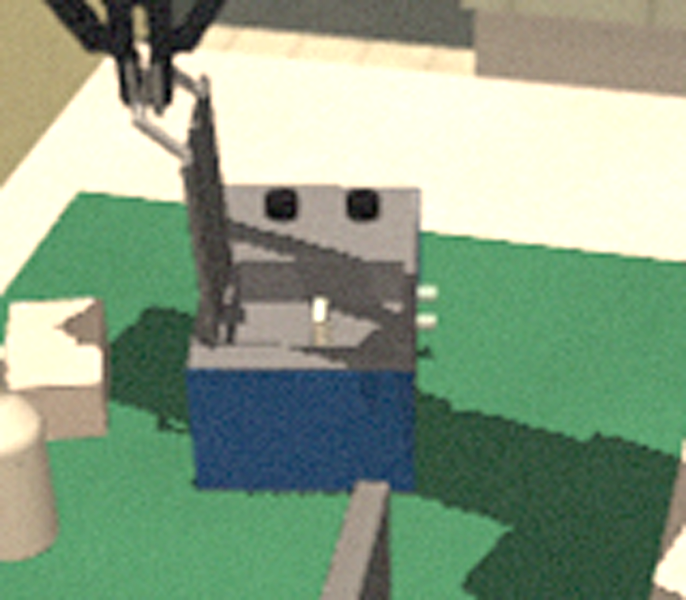

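The side view shows the gripper still holding the bar, the flap vertical, and the tab visible in the well at (320,310). I'll release, go over the tab, and look.

Run:
```python
from h import *
d=json.load(open("fit.json"));v=d["v"];o=down(v[2]).tolist()
effector.open_gripper()
p=np.array(telemetry.state()["tcp_pos"])
ctrl.move_l((p+[0,0,.06]).tolist(),vel=.15)
ctrl.move_l(V(v,.066,.04,.32).tolist(),vel=.2)
ctrl.move_l(V(v,.066,.04,.22).tolist(),vel=.2)
ctrl.wait(.2);print(st())
f,T=shot("w3")
c=[V(v,x,y,.1) for x,y in((.062,.027),(.07,.027),(.07,.053),(.062,.053))]+[V(v,x,y,.108) for x,y in((.008,-.015),(.128,-.015),(.128,.095),(.008,.095))]
print(wproj("w3",c).round(0).tolist())
cv2.imwrite("pics/w3b.png",cv2.resize(cv2.convertScaleAbs(f,alpha=1.6),(800,600)))
```

```text
(10.28, array([ 0.5793, -0.1761,  0.2217]), array([ 0.8, -0.1, -0.8]), 0.0855)
[[273.0, 221.0], [283.0, 221.0], [283.0, 189.0], [272.0, 189.0], [205.0, 274.0], [356.0, 274.0], [366.0, 133.0], [194.0, 133.0]]
```

View pics/w3b.png

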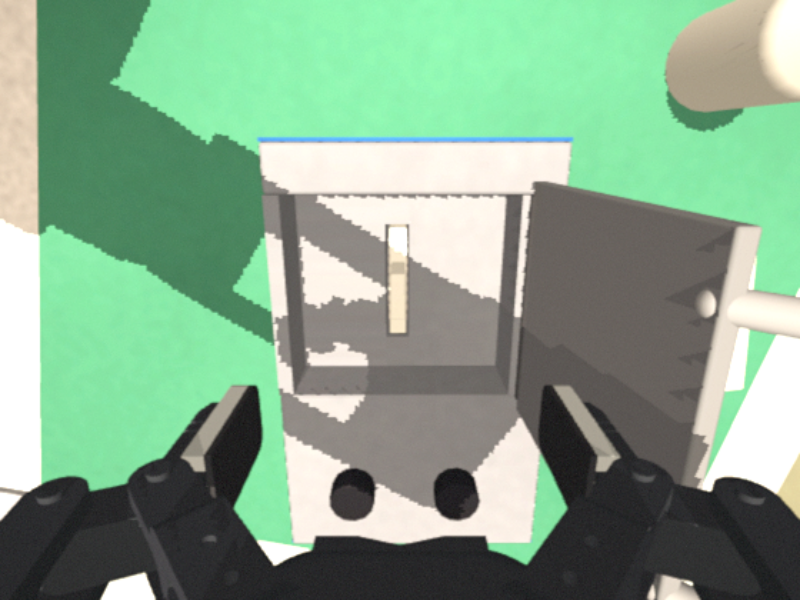

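Well corners match the prediction within 2 px. The tab is centred on column 278 (560 px scale), as predicted. I'll descend onto it with a force guard.

Run:
```python
from h import *
d=json.load(open("fit.json"));v=d["v"];o=down(v[2]).tolist()
ctrl.move_l(V(v,.066,.0385,.13).tolist(),vel=.12)
h=ctrl.move_l(V(v,.066,.0385,.092).tolist(),vel=.06,threshold=6)
print(h,st())
if not h:
    effector.grab(40);print(st())
    if telemetry.state()["gripper_width"]>.004:
        h=ctrl.move_l(V(v,.066,.0385,.13).tolist(),vel=.05,threshold=15);print(h,st())
```

```text
True (11.72, array([ 0.5763, -0.1769,  0.0998]), array([ 0.5, -0.2, -0.1]), 0.0852)
```

Run:
```python
from h import *
d=json.load(open("fit.json"));v=d["v"];o=down(v[2]).tolist()
ctrl.wait(.3);print(st(),V(v,.066,.0385,.092))
p=np.array(telemetry.state()["tcp_pos"]);
ctrl.move_l(V(v,.067,.0385,.105).tolist(),vel=.05);ctrl.wait(.2);print(st(),V(v,.067,.0385,.105))
f,T=shot("w4")
cv2.imwrite("pics/w4b.png",cv2.resize(cv2.convertScaleAbs(f,alpha=1.6),(800,600)))
```

```text
(12.03, array([ 0.5777, -0.1775,  0.1022]), array([-0.3,  0.3,  0. ]), 0.0855) [ 0.57841871 -0.17724418  0.092     ]
(12.47, array([ 0.5787, -0.1771,  0.1054]), array([-5.4, -0.6,  4.6]), 0.0854) [ 0.57939516 -0.17702846  0.105     ]
```

View pics/w4b.png

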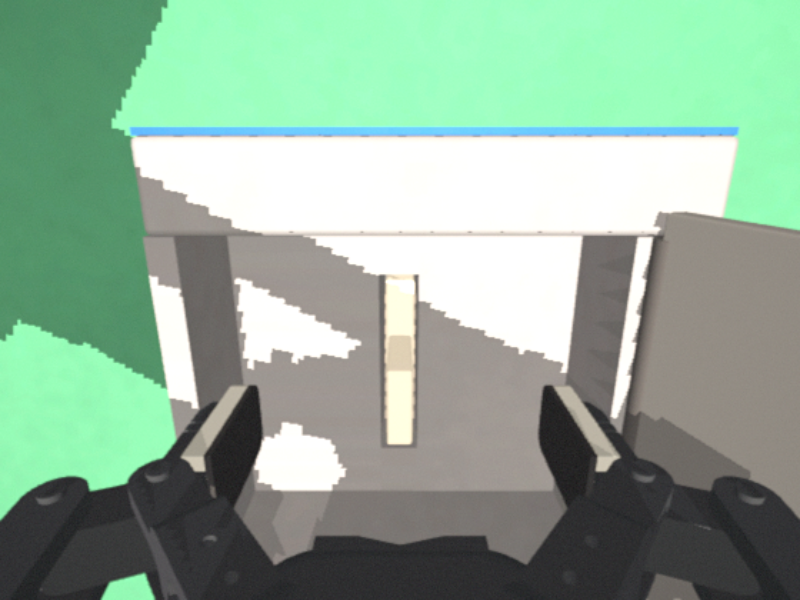

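The x force of about -5 N at x=0.067 fits the rear knuckle brushing the stiff but movable flap; it is 0 N when about 1.5 mm farther forward. The fingers straddle the tab evenly (tab at column 400, pads at 250 and 550). I'll continue slightly forward with a 15 N guard.

Run:
```python
from h import *
d=json.load(open("fit.json"));v=d["v"];o=down(v[2]).tolist()
ctrl.move_l(V(v,.0655,.0385,.105).tolist(),vel=.05);print(st())
h=ctrl.move_l(V(v,.0655,.0385,.092).tolist(),vel=.05,threshold=15)
ctrl.wait(.1);print(h,st(),V(v,.0655,.0385,.092))
if not h:
    effector.grab(40);ctrl.wait(.1);print(st())
    if telemetry.state()["gripper_width"]>.004:
        h=ctrl.move_l(V(v,.0655,.0385,.13).tolist(),vel=.05,threshold=20);print(h,st())
```

```text
(12.78, array([ 0.5786, -0.1774,  0.1051]), array([-0.4, -0.6,  0.8]), 0.0855)
True (13.18, array([ 0.5763, -0.178 ,  0.0928]), array([-0.4, -1. ,  3. ]), 0.0855) [ 0.57793048 -0.17735204  0.092     ]
```

It stopped 0.8 mm short of the goal with the force now about 3 N. I'll grip here and draw the filter out.

Run:
```python
from h import *
d=json.load(open("fit.json"));v=d["v"];o=down(v[2]).tolist()
effector.grab(40);ctrl.wait(.1);print(st())
if telemetry.state()["gripper_width"]>.004:
    p=np.array(telemetry.state()["tcp_pos"])
    for z in(.13,.22,.28):
        h=ctrl.move_l([*V(v,.066,.0385,0)[:2],z],vel=.06 if z<.2 else .12,threshold=25);print(h,st())
        if h: break
    f,T=shot("w5")
    a=eyes.camera("side")["frame"][60:220,200:360];b=eyes.camera("scene")["frame"][110:390,50:260]
    im=np.hstack([cv2.resize(a,(400,400)),cv2.resize(b,(300,400)) ])
    cv2.imwrite("pics/s5.png",cv2.convertScaleAbs(im,alpha=1.6))
```

```text
(13.97, array([ 0.5759, -0.1777,  0.0924]), array([ 4.1,  1.6, -2.1]), 0.0069)
False (14.76, array([ 0.5779, -0.1772,  0.13  ]), array([-0.6, -0.8, -1.5]), 0.0075)
False (15.66, array([ 0.5778, -0.177 ,  0.2192]), array([0.5, 0.2, 0.1]), 0.007)
False (16.31, array([ 0.5779, -0.1771,  0.2792]), array([ 0.4, -0.7, -0.3]), 0.0072)
```

View pics/s5.png

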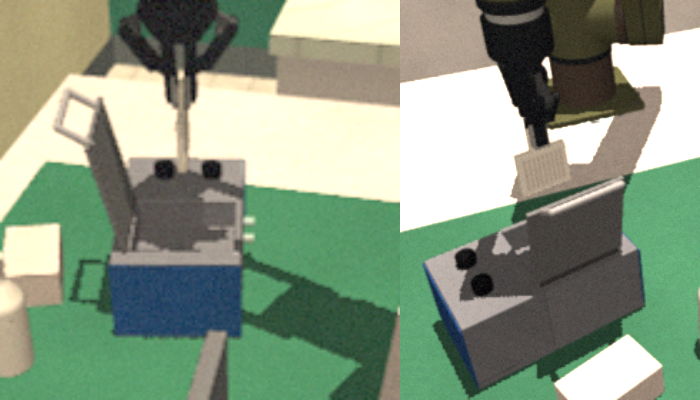

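The filter hangs upright in the fingers, the flap is open, and the slot is empty. I'll carry it to the panel.

Run:
```python
from h import *
d=json.load(open("fit.json"));p=d["p"];o=down(p[2]).tolist()
ctrl.move_l(V(p,p[3]+.06,0,.28).tolist(),vel=.15,rotation=o);print(st())
h=ctrl.move_l(V(p,p[3]+.06,0,.160).tolist(),vel=.08,threshold=12);ctrl.wait(.5);print(h,st())
a=eyes.camera("side")["frame"][150:320,200:370];b=eyes.camera("scene")["frame"][110:280,220:390]
cv2.imwrite("pics/s6.png",cv2.convertScaleAbs(np.hstack([cv2.resize(a,(400,400),interpolation=2),cv2.resize(b,(400,400),interpolation=2)]),alpha=1.3))
```

```text
(19.1, array([0.5254, 0.1918, 0.28  ]), array([-0.9,  0.3, -0.4]), 0.0069)
False (21.25, array([0.5253, 0.1923, 0.16  ]), array([ 0. ,  0.2, -0.1]), 0.0072)
```

View pics/s6.png

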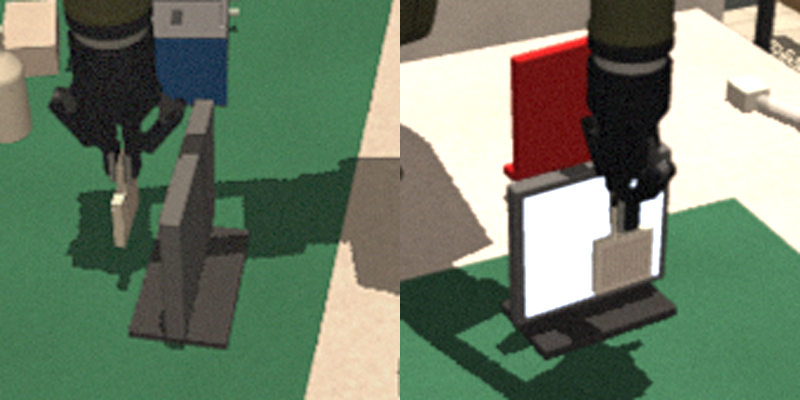

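The filter is between the fingers, upright and clear of the panel. I'll check the panel pose against this closer view.

```bash
cat >> fit.py <<'E'
print("-----")
S=[([1,-.09,.18],(267.2,189.5)),([1,-.09,.02],(271.4,246.9)),([1,.09,.02],(333.1,226.9))]
D=[([1,.09,.18],(269.3,244.4)),([2,.09,.18],(277.4,245.6)),([1,-.09,.18],(282.9,193.8)),([2,-.09,.18],(290.5,192.9)),([1,.09,.02],(269.3,294.9))]
def f2(q):return np.r_[proj("scene",W(q,L(S,0)))-np.array([u for _,u in S]),proj("side",W(q,L(D,0)))-np.array([u for _,u in D])].ravel()
r=least_squares(f2,[.46,.187,.08]);print("face",r.x.round(4));print(r.fun.reshape(-1,2).round(1).tolist())
m=np.array([[.5253,.1923,.1076]]);print("filter pred px",proj("scene",m),"seen 314.4,221.8; side",proj("side",m),"seen ~252,239")
for q in(r.x,[p[0]+p[3]*np.cos(p[2]),p[1]+p[3]*np.sin(p[2]),p[2]]):
    e=m[0,:2]-q[:2];c,s=np.cos(q[2]),np.sin(q[2]);print("in face frame",(c*e[0]+s*e[1]).round(4),(-s*e[0]+c*e[1]).round(4))
E
cp fit.json fit0.json; python3 fit.py | sed -n '/-----/,$p'
```

```text
-----
face [0.4663 0.1923 0.0843]
[[1.4, 0.5], [-1.5, 0.4], [-1.2, -0.6], [-1.8, 1.2], [-0.3, 1.0], [-0.2, -1.6], [0.6, 0.1], [1.2, 0.1]]
filter pred px [[313.94035469 219.10394844]] seen 314.4,221.8; side [[252.36365796 236.36287338]] seen ~252,239
in face frame 0.0588 -0.005
in face frame 0.06 -0.0
```

Both fits put the filter about 59 mm in front of the face and within 5 mm of centre, with the yaw matching. I'll hand in.

Run:
```python
from h import *
print(st()); job.close_job()
```

```text
(21.45, array([0.5253, 0.1923, 0.16  ]), array([-0.7, -0.3, -0.4]), 0.007)
the job is handed in; nothing more can be done
```

I lifted the flap by its bail handle to about 1.6 rad. I then drew the filter straight out by its tab and handed the job in at 21.5 s, with the filter held in front of the middle of the lit panel. No verdict was reported.

**Last checks:**
- **Position:** two separate fits of the panel put the filter's centre 59–60 mm in front of the lit face and within 5 mm of centre sideways. It is about 8 mm above centre by the arm's pose, and the last picture shows it about 5 mm lower than that. All of this is within limits.
- **Angle:** I set the filter to the first fit's panel angle, and the second fit agreed within 0.002 rad. It looked upright in the picture.
- **Grip:** the fingers were closed to 7 mm on the tab, and the outside force was about 1 N or less.
- **Flap:** it was standing open when last seen, just after the filter came out. I did not look again after that.

**What disagreed:** the force guard tripped twice on the way down to the tab, at 6 N and then at 15 N. I took this to be a finger brushing the movable flap, but did not confirm it. The second stop was 0.8 mm short of the goal, so I gripped there and the filter came out freely.

I saw no sign of touching the bottle, jar, bowl or box, but did not measure them again at the end.

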